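# Roll a button tube back up its display tray

## Robot

A 6-joint arm with a two-finger parallel gripper is mounted at the origin on the work surface. World frame = base frame: x ahead of the robot, y to its left, z up, the work surface at z = 0. Lengths are in m, angles in rad, forces in N, time in s.
With the tool pointing down it reaches from about 0.375 to 0.9 m from the base axis. Payload 3.1 kg.
Tool frame: the origin (TCP) lies between the finger pads; the fingertips stand 22 mm ahead of it and the grasp point (between the pads) lies 3 mm ahead of it; z points along the fingers, y is the direction in which the jaws open and shut (so a half turn about z gives the same grasp; the last joint's range is limited). The gripper opens to 85 mm and grips with 20 to 120 N. Pads are 22 mm wide; open, the fingers measure 114 mm over their backs; the gripper's body (76 mm by 85 mm) begins 54 mm behind the grasp point. The pads swing forward as they close: fully open they stand 13 mm farther back than shut.
Start: joints at [-1.317, 0.527, 1.433, -0, 1.181, -0.178], TCP at [0.262, -0.567, 0.253] pointing down, gripper open.
Joint ranges: [-3.08, 3.08], [-0.75, 2.2], [0.22, 2.44], [-1.43, 4.57], [0, 2.65], [-2.85, 2.85]. Speed limits (rad/s): [2.79, 2.79, 3.14, 3.14, 3.14, 3.14].

## Interface

Orientations are given as a unit quaternion [x, y, z, w].
In Python, from station import status, snapshot, manip gives the robot as it stands.
- The arm moves only by the tool move_arm, never from a script. Its argument "plan" is a list that holds one entry, the list of rows, each a list of 7 numbers: the turn, a rotation vector about the tool's x, y, z scaled (see below), then the shift along the tool's x, y, z scaled (see below), then the closure, from 0 (fully open) to 1 (shut). A call has exactly 8 rows; each row is the pose to reach, as a shift and turn from the pose commanded when the call began, along the tool's axes at that moment; what a row does not reach only later rows make up. The controller multiplies each number of a shift by 100 mm and each number of a turn by pi/4 rad. A row lasts 1/8 s, in which the tool goes at most 62.5 mm and 10.7 degrees, less where a joint would pass 70% of its speed; a pose out of reach is approached as far as the arm can. A call with a number of a shift or a turn outside -1 to 1 is refused whole. A call with a gripper value outside its range is refused whole. The fingers move at their own pace and stop on an object; "force" is the grip in N (left out, the last holds). Time passes only in rows, so rows that repeat a pose let the fingers close, or fill a call up. It gives the time, the measured TCP pose, the force and the opening at its end, in the units of the state.
- status.sense(): the state, without advancing time (a new reading comes with each control period).
- snapshot(name): name is "side" or "top"; returns a dict with "img" (400x640x3 uint8, red, green, blue), "depth" (400x640 float32, m along the optical axis (not along the pixel's ray), 0 where there is no reading), "mtx" (3x3 intrinsics, pixels), "T" (4x4, takes a point from camera to world coordinates). Camera axes: x right, y up, looking along -z (the intrinsics and any distortion apply to the point x, -y, -z); pixel columns grow to the right and rows downward; lengths in m; the calibration is good to about 2 mm. A picture is of the moment at which its call begins.
- manip.sign_off(): hands the job in, once; it reports no verdict.
The state is a dict: "t": time; "q": joint angles; "qd": joint speeds; "tau": joint torques, N m; "tcp_pos": TCP position; "tool_rot": TCP orientation; "force": force on the tool from outside, world axes, zero at the start; "ft_torque": the same for the moment, N m; "finger_gap": opening from 0.0 (shut) to 1.0 (fully open).
Only numpy, scipy, OpenCV 4.12 (cv2) and the standard library are available. Lean on these libraries where they do the work, as an engineer would, in place of code of your own. Each camera call takes 0.05 s, during which the arm holds its last target. There are 200 camera calls.

## Task

On a haberdashery counter stand two identical sloping display trays; in one the button tube lies properly in its rest at the top, in the other the tube has been left down at the front lip. Put your fingertips behind that low tube and gently push it up the slope and over the crest until it lies square in its rest against the back stop, keeping the fingers behind it the whole way up at a steady, unhurried pace so that it never runs loose on the slope. Do not grip or lift it, leave everything else as it stands, and finish with the hand clear of it.

Things in the scene. Friction and masses are not known exactly. Their poses are not given: they have to be found in the camera images.
- tube_center (a point): Centre of the tube to be pushed: a closed clear-plastic cylinder full of wooden buttons with white end caps, 40 mm in diameter, 150 mm long, about 0.14 kg, lying across its tray. It rolls freely. Its y axis is the tube's long axis; x and z turn with it as it rolls. At the start it leans on the tray's front lip.
- tube: The same tube; its origin is the same centre.
- tray: Tray with the low tube: bent grey sheet steel, 196 x 166 mm, fixed. Origin: middle of its footprint on the counter; x points level from the front lip up to the back stop, y left, z up. In this frame: lip at x -98 mm; crest at x 50, z 40; back stop, an upright plate, its front face at x 94, its top at z 66. The low tube's axis starts at x -84, z 37.
- tray_deck: Its sloping deck (10 degrees). Origin on the deck surface at the lip, on the centreline, 14 mm above the counter; x up the slope (crest at 150 mm), y left, z square to the deck. 160 mm wide between side cheeks that stand 14 mm above it; the rolled front lip is 8 mm high. The tube's axis runs 20 mm above the deck and starts at x 18 mm.
- tray_crest (a point): Middle of that tray's crest line, on the sheet; axes as tray. A tube short of the crest rolls back down to the lip; past it the sheet falls 8 degrees to the back stop and the tube settles against the stop by itself.
- tray_seat (a point): Where the tube's centre lies when it is home in its rest, touching the back stop: x = 74 mm, z = 57 mm in the frame of tray; axes as tray.
- tray_full: The other, identical tray, its tube already in the rest; origin and axes as tray. To be left alone.
- tube_rest: The tube in the other tray's rest, identical to the one to be pushed; origin at its centre. To be left alone.
- tube_up: A third identical tube standing upright on the counter, 150 mm tall; origin at its centre. To be left alone.
- spool: Thread spool standing on the counter, 34 mm in diameter, 52 mm tall; origin under its centre. To be left alone.
- dish: White dish of loose buttons, 90 mm across, 24 mm high; origin under its centre. To be left alone.
Things that resemble listed ones, but are neither listed nor needed, are in the scene too. What is shaped like the tube but blue, green or purple is not meant.

How it is judged:
By the outcome, as a careful person would: the job done as asked, in the order asked, and still so for the second after the job is handed in, with the robot touching nothing.
It also fails if it takes over 38 s, if anything falls off the work surface, if the arm or the gripper's body presses on something with over 40 N, if the wrist force passes 120 N, or if a joint passes its speed limit or range.

## Working session

There is one attempt and no reset: what is moved stays moved. The work goes in short steps, Python scripts to look and compute and a tool call to move; the robot and the scene stay as the last step left them, time stands still between calls to the robot, and variables do not carry over. Pictures are saved under pics/ and viewed, on a budget of 10 in all, crops included, one or two more only if the job needs it, and the job is handed in when it is done.

Besides the shell and the picture viewer there is one more tool, called after "Emit:" as name(argument=value, ...), one argument or row to a line, values as JSON. move_arm: Moves the arm, as the interface text tells. Its arguments: {"type":"object","properties":{"plan":{"type":"array"},"force":{"type":"number"}},"required":["plan"]}

```bash
mkdir -p pics; ls
python3 - <<'E'
from station import status, snapshot
import cv2, numpy as np
for n in("side","top"):
    s=snapshot(n); cv2.imwrite(f"pics/{n}0.png",s["img"][:,:,::-1]); np.savez(f"{n}0.npz",**s)
    print(n,s["mtx"].tolist(),s["T"].round(4).tolist())
print(status.sense())
E
```

```text
pics
side [[509.4596994967305, 0.0, 314.5363500633945], [0.0, 509.4596994967305, 205.26229973974517], [0.0, 0.0, 1.0]] [[-0.9137, 0.2705, -0.3033, 0.0966], [-0.4061, -0.6378, 0.6545, 0.8352], [-0.0164, 0.7212, 0.6926, 0.9379], [0.0, 0.0, 0.0, 1.0]]
top [[416.6016619476854, 0.0, 320.96202411134476], [0.0, 416.6016619476854, 198.7559088774563], [0.0, 0.0, 1.0]] [[-0.0075, 0.9953, -0.0967, 0.3754], [-0.9999, -0.0088, -0.0127, -0.0116], [-0.0135, 0.0966, 0.9952, 1.3141], [0.0, 0.0, 0.0, 1.0]]
{'t': 0.1, 'q': array([-1.31649075e+00,  5.28394092e-01,  1.43378637e+00, -8.32379451e-06,
        1.18141142e+00, -1.78485034e-01]), 'qd': array([-0.00125358, -0.00256439, -0.00318899,  0.00257212,  0.00204592,
       -0.0009999 ]), 'tau': array([ 1.89557750e-04, -4.43303668e+01, -1.78586447e+01, -2.73919532e-04,
        3.89908368e-03, -1.72684616e-05]), 'tcp_pos': array([ 0.2620058 , -0.56675846,  0.25241472]), 'tool_rot': array([ 9.76676930e-01,  2.14711841e-01, -4.17324330e-05, -9.98746419e-04]), 'force': array([0.16742504, 0.0334253 , 0.1295754 ]), 'ft_torque': array([ 0.00252295, -0.01753182,  0.01278492]), 'finger_gap': 1.004499585312661}
```

View pics/top0.png

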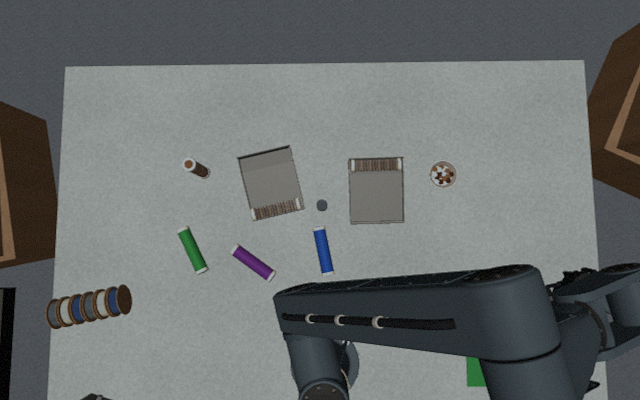

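View pics/side0.png

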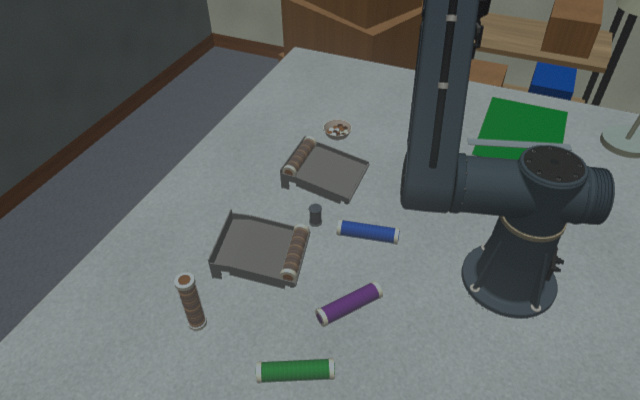

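The top view shows the low tube at (276,212) in the left tray, with its lip towards the robot and its back stop near (264,150). Lookalikes are the resting tube (376,164), the upright tube (195,168), and blue (323,251), green (192,250) and purple (254,262). The side view agrees, with the low tube at (296,252).

```bash
cat > h.py <<'E'
import numpy as np, cv2
def cloud(s):
    K=s["mtx"]; v,u=np.mgrid[:400,:640]; d=s["depth"]
    p=np.stack([(u-K[0,2])/K[0,0]*d,-(v-K[1,2])/K[1,1]*d,-d],-1)
    return p@s["T"][:3,:3].T+s["T"][:3,3]
E
python3 - <<'E'
import numpy as np,cv2
from h import *
t=dict(np.load("top0.npz")); s=dict(np.load("side0.npz"))
for n,z,box in(("top",t,(225,135,90,95)),("side",s,(200,200,125,95))):
    P=cloud(z); x,y,w,h=box; print(n,"counter z",np.median(P[100:130,150:180,2] if n=="top" else P[330:350,100:150,2]))
    m=np.zeros((400,640),bool); m[y:y+h,x:x+w]=1
    m&=(P[...,2]>.012)&(z["depth"]>0)
    nl,lab,st,c=cv2.connectedComponentsWithStats(m.astype(np.uint8)); i=1+st[1:,4].argmax(); mm=lab==i
    q=P[mm]; r=cv2.minAreaRect((q[:,:2]*1000).astype(np.float32)); print("tray rect mm",r,st[i], cv2.boxPoints(r).round(1).tolist())
    # deck plane: grey low-saturation, lower than tube
    g=z["img"].astype(int); mx=g.max(2); sat=mx-g.min(2)
    wh=mm&(mx>150)&(sat<40)
    nl,lab,st,c=cv2.connectedComponentsWithStats(wh.astype(np.uint8))
    for k in range(1,nl):
        if st[k,4]>3: print("white",c[k].round(1),st[k,4],P[lab==k].mean(0).round(4))
    br=mm&(g[...,0]-g[...,2]>25); print("brown",br.sum(),np.median(P[br],0).round(4))
im=t["img"][130:235,215:420,::-1]; a=cv2.resize(im,None,fx=3.5,fy=3.5,interpolation=2)
cv2.imwrite("pics/crop1.png",a)
E
```

```text
top counter z 0.0008054972104859504
tray rect mm ((550.8567504882812, 161.32057189941406), (202.75946044921875, 166.78953552246094), 12.859893798828125) [ 236  144   69   77 3616] [[433.5, 220.10000610351562], [470.6000061035156, 57.5], [668.2999877929688, 102.5999984741211], [631.0999755859375, 265.20001220703125]]
white [297.3 202.9] 21 [0.4858 0.0764 0.0551]
white [252.3 213.7] 23 [0.4538 0.2128 0.0556]
brown 59 [0.468  0.138  0.0556]
side counter z -0.0002751765656161531
tray rect mm ((549.065673828125, 162.4449920654297), (201.6875457763672, 172.333740234375), 13.17279052734375) [ 208  209  102   79 5518] [[431.20001220703125, 223.39999389648438], [470.5, 55.599998474121094], [666.9000244140625, 101.5], [627.5999755859375, 269.29998779296875]]
white [300.8 225. ] 19 [0.4859 0.0765 0.055 ]
white [287.6 270.3] 23 [0.4539 0.2136 0.0548]
brown 94 [0.4601 0.1668 0.0521]
```

View pics/crop1.png

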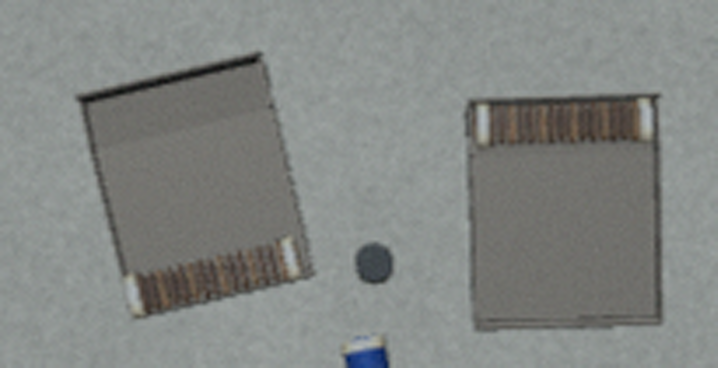

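The crop confirms it: the left tray has the brown-button tube at its front lip (crop 215,275) and an empty rest. The right tray is full. The tray origin is about (0.550, 0.162) with a yaw of 13.1°. The tube centre measures (0.469, 0.145), and the tray pose predicts (0.468, 0.143), so they agree. I'll start travelling.

Emit:
move_arm(
  plan=[
    [[0, 0, 0, 0.08, -0.08, 0, 0], [0, 0, 0, 0.2, -0.2, 0, 0], [0, 0, 0, 0.34, -0.34, 0, 0], [0, 0, 0, 0.48, -0.48, 0, 0], [0, 0, 0, 0.61, -0.61, 0, 0], [0, 0, 0, 0.74, -0.74, 0, 0], [0, 0, 0, 0.87, -0.87, 0, 0], [0, 0, 0, 1, -1, 0, 0]],
  ],
)

```text
t: 1.1
tcp_pos: [0.3114, -0.4335, 0.2534]
tool_rot: [0.977, 0.215, 0.0, 0.0]
force: [0.1, -0.9, -0.3]
finger_gap: 0.999
```

Emit:
move_arm(
  plan=[
    [[0, 0, 0, 0.13, -0.13, 0, 0], [0, 0, 0, 0.25, -0.25, 0, 0], [0, 0, 0, 0.38, -0.38, 0, 0], [0, 0, 0, 0.5, -0.5, 0, 0], [0, 0, 0, 0.63, -0.63, 0, 0], [0, 0, 0, 0.75, -0.75, 0, 0], [0, 0, 0, 0.88, -0.88, 0, 0], [0, 0, 0, 1, -1, 0, 0]],
  ],
)

```text
t: 2.1
tcp_pos: [0.3602, -0.3007, 0.2533]
tool_rot: [0.977, 0.215, 0.0, -0.0]
force: [0.2, 0.2, 0.7]
finger_gap: 0.994
```

Emit:
move_arm(
  plan=[
    [[0, 0, 0, 0.13, -0.13, 0, 0], [0, 0, 0, 0.25, -0.25, 0, 0], [0, 0, 0, 0.38, -0.38, 0, 0], [0, 0, 0, 0.5, -0.5, 0, 0], [0, 0, 0, 0.63, -0.63, 0, 0], [0, 0, 0, 0.75, -0.75, 0, 0], [0, 0, 0, 0.88, -0.88, 0, 0], [0, 0, 0, 1, -1, 0, 0]],
  ],
)

```text
t: 3.1
tcp_pos: [0.409, -0.1681, 0.2533]
tool_rot: [0.977, 0.215, 0.0, 0.0]
force: [-0.1, -0.1, 1.2]
finger_gap: 1.0
```

Emit:
move_arm(
  plan=[
    [[0, 0, 0, 0.13, -0.13, 0, 0], [0, 0, 0, 0.25, -0.25, 0, 0], [0, 0, 0, 0.38, -0.38, 0, 0], [0, 0, 0, 0.5, -0.5, 0, 0], [0, 0, 0, 0.63, -0.63, 0, 0], [0, 0, 0, 0.75, -0.75, 0, 0], [0, 0, 0, 0.88, -0.88, 0, 0], [0, 0, 0, 1, -1, 0, 0]],
  ],
)

```text
t: 4.1
tcp_pos: [0.4577, -0.0353, 0.2533]
tool_rot: [0.977, 0.215, 0.0, 0.0]
force: [0.6, -0.5, -0.0]
finger_gap: 0.999
```

Emit:
move_arm(
  plan=[
    [[0, 0, 0.03, 0.03, -0.13, 0, 0], [0, 0, 0.07, 0.05, -0.25, 0, 0], [0, 0, 0.1, 0.08, -0.38, 0, 0], [0, 0, 0.13, 0.1, -0.52, 0.05, 0], [0, 0, 0.17, 0.13, -0.65, 0.1, 0], [0, 0, 0.2, 0.16, -0.78, 0.2, 0], [0, 0, 0.23, 0.18, -0.9, 0.3, 0], [0, 0, 0.26, 0.2, -1, 0.4, 0]],
  ],
)

```text
t: 5.1
tcp_pos: [0.4335, 0.0637, 0.213]
tool_rot: [0.994, 0.114, 0.0, 0.0]
force: [-0.6, -0.1, 0.6]
finger_gap: 1.0
```

Emit:
move_arm(
  plan=[
    [[0, 0, 0, -0.01, -0.12, 0.08, 0], [0, 0, 0, -0.02, -0.25, 0.2, 0], [0, 0, 0, -0.03, -0.38, 0.35, 0], [0, 0, 0, -0.04, -0.5, 0.5, 0], [0, 0, 0, -0.05, -0.6, 0.65, 0], [0, 0, 0, -0.05, -0.67, 0.8, 0], [0, 0, 0, -0.05, -0.69, 0.9, 0], [0, 0, 0, -0.05, -0.69, 0.93, 0]],
  ],
)

```text
t: 6.1
tcp_pos: [0.4129, 0.129, 0.1197]
tool_rot: [0.993, 0.114, -0.001, -0.0]
force: [-0.4, 0.6, 0.3]
finger_gap: 0.999
```

Run:
```python
from station import status, snapshot
import cv2, numpy as np
from h import *
S=status.sense(); print(S["t"],S["tcp_pos"])
s=snapshot("side"); np.savez("side1.npz",**s)
P=cloud(s); o=np.array([.550,.162]); a=np.radians(13.1); R=np.array([[np.cos(a),np.sin(a)],[-np.sin(a),np.cos(a)]])
Q=(P[...,:2]-o)@R.T
m=(s["depth"]>0)&(P[...,2]>.07)&(P[...,2]<.2)&(abs(Q[...,0]+.14)<.06)&(abs(Q[...,1])<.1)
for z in np.arange(.085,.2,.005):
    k=m&(abs(P[...,2]-z)<.0025)
    if k.sum(): print(round(z,3),k.sum(),"x",Q[k][:,0].min().round(4),Q[k][:,0].max().round(4),"y",Q[k][:,1].min().round(4),Q[k][:,1].max().round(4))
print("min z",P[m][:,2].min())
cv2.imwrite("pics/s1.png",cv2.resize(s["img"][90:310,190:430,::-1],None,fx=2.6,fy=2.6,interpolation=2))
```

```text
6.1 [0.41288907 0.1290145  0.11968016]
0.11 5 x -0.1474 -0.1309 y -0.0462 0.0486
0.115 11 x -0.1509 -0.1288 y -0.0462 0.053
0.12 17 x -0.151 -0.1314 y -0.0477 0.0559
0.125 19 x -0.1509 -0.1295 y -0.0447 0.0567
0.13 16 x -0.1512 -0.1298 y -0.0432 0.0568
0.135 10 x -0.1512 -0.1353 y -0.0442 0.057
0.14 8 x -0.1516 -0.1337 y 0.0483 0.0581
0.145 3 x -0.1513 -0.1491 y -0.05 0.0491
0.15 1 x -0.1469 -0.1469 y -0.0492 -0.0492
0.155 4 x -0.1534 -0.1346 y 0.0485 0.0713
0.16 21 x -0.1535 -0.1307 y 0.04 0.0742
0.165 57 x -0.1562 -0.1291 y -0.0349 0.0754
0.17 27 x -0.1572 -0.1288 y 0.0335 0.0742
0.175 22 x -0.1571 -0.1286 y 0.0303 0.0738
0.18 28 x -0.1572 -0.1281 y -0.0135 0.0728
0.185 48 x -0.1581 -0.1249 y 0.0143 0.0728
0.19 45 x -0.1575 -0.1247 y 0.0206 0.0725
0.195 43 x -0.1597 -0.1208 y 0.0112 0.0715
min z 0.10952847045622172
```

View pics/s1.png

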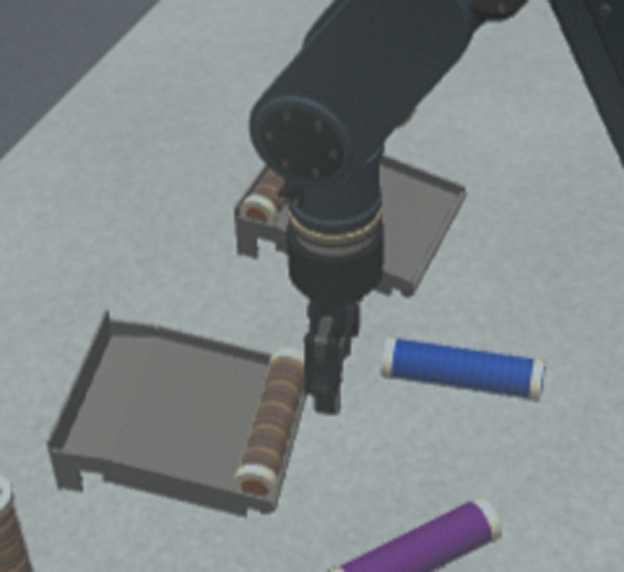

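The side view shows the open hand behind the low tube, with fingertips near crop (330,405). Depth puts the tips at z 0.1095, which is about 10 mm below the TCP. The finger width is ±11 mm, and the hand is centred and square to the tray. I'll lower it behind the lip.

Emit:
move_arm(
  plan=[
    [[0, 0, 0, 0, 0, 0.08, 0], [0, 0, 0, 0, 0, 0.2, 0], [0, 0, 0, 0, 0, 0.35, 0], [0, 0, 0, 0, 0, 0.5, 0], [0, 0, 0, 0, 0, 0.65, 0], [0, 0, 0, 0.03, 0, 0.75, 0], [0, 0, 0, 0.08, 0, 0.81, 0], [0, 0, 0, 0.12, 0, 0.81, 0]],
  ],
)

```text
t: 7.15
tcp_pos: [0.4255, 0.1316, 0.039]
tool_rot: [0.993, 0.114, 0.0, -0.0]
force: [-0.3, 0.3, -0.3]
finger_gap: 1.002
```

Run:
```python
from station import status, snapshot
import cv2, numpy as np
S=status.sense(); print(S["t"],S["tcp_pos"],S["force"])
d=S["tcp_pos"][:2]-[.55,.162];a=np.radians(13.1);print(d@[np.cos(a),np.sin(a)],d@[-np.sin(a),np.cos(a)])
s=snapshot("side")
cv2.imwrite("pics/s2.png",cv2.resize(s["img"][190:310,200:350,::-1],None,fx=4,fy=4,interpolation=2))
```

```text
7.15 [0.42545804 0.13155627 0.03900684] [-0.25969725  0.30247835 -0.29617441]
-0.12820099090985868 -0.0014238581939371284
```

View pics/s2.png

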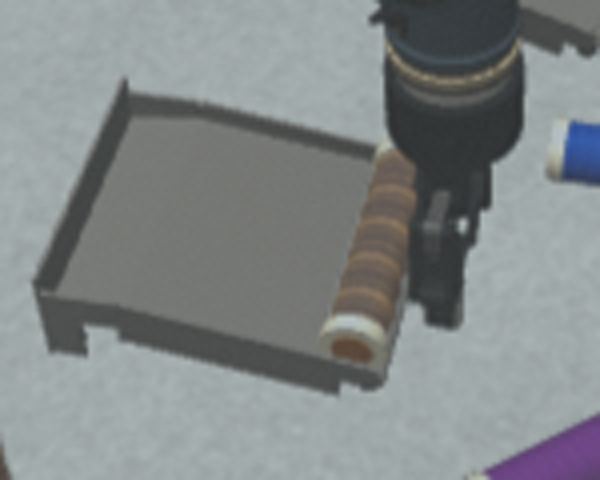

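The fingertips (crop 440,320) are just behind the tube, clear of the lip, and the tube still leans on the lip. I'll start the slow push.

Emit:
move_arm(
  plan=[
    [[0, 0, 0, 0.03, 0, 0, 0], [0, 0, 0, 0.06, 0, 0, 0], [0, 0, 0, 0.09, 0, 0, 0], [0, 0, 0, 0.12, 0, 0, 0], [0, 0, 0, 0.14, 0, 0, 0], [0, 0, 0, 0.165, 0, -0.005, 0], [0, 0, 0, 0.19, 0, -0.01, 0], [0, 0, 0, 0.22, 0, -0.015, 0]],
  ],
)

```text
t: 8.2
tcp_pos: [0.4436, 0.1364, 0.0408]
tool_rot: [0.993, 0.114, -0.003, -0.0]
force: [-4.7, -0.1, 4.4]
finger_gap: 0.995
```

Emit:
move_arm(
  plan=[
    [[0, 0, 0, 0.03, 0, -0.005, 0], [0, 0, 0, 0.06, 0, -0.01, 0], [0, 0, 0, 0.09, 0, -0.016, 0], [0, 0, 0, 0.12, 0, -0.021, 0], [0, 0, 0, 0.15, 0, -0.026, 0], [0, 0, 0, 0.18, 0, -0.032, 0], [0, 0, 0, 0.21, 0, -0.037, 0], [0, 0, 0, 0.24, 0, -0.042, 0]],
  ],
)

```text
t: 9.2
tcp_pos: [0.4666, 0.1418, 0.0449]
tool_rot: [0.993, 0.114, -0.003, -0.0]
force: [-5.2, -0.8, 4.7]
finger_gap: 0.998
```

```bash
cat > chk.py <<'E'
from station import status, snapshot
import sys
from h import *
n=sys.argv[1]; S=status.sense(); print(S["t"],S["tcp_pos"].round(4),S["force"].round(2))
o=np.array([.55,.162]);a=np.radians(13.1);R=np.array([[np.cos(a),np.sin(a)],[-np.sin(a),np.cos(a)]])
print("tcp tray",(R@(S["tcp_pos"][:2]-o)).round(4))
for c in("side","top"):
    s=snapshot(c); P=cloud(s);Q=(P[...,:2]-o)@R.T;g=s["img"].astype(int)
    m=(g.max(2)>140)&(np.ptp(g,axis=2)<45)&(abs(Q[...,0])<.11)&(abs(Q[...,1])<.082)&(P[...,2]>.03)
    nl,lab,st,_=cv2.connectedComponentsWithStats(m.astype(np.uint8))
    for k in range(1,nl):
        if st[k,4]>4: print(c,"cap",Q[lab==k].mean(0).round(4),P[lab==k][:,2].max().round(4),st[k,4])
    if c=="side": cv2.imwrite(f"pics/{n}.png",cv2.resize(s["img"][190:310,200:350,::-1],None,fx=4,fy=4,interpolation=2))
E
python3 chk.py s3
```

```text
9.2 [0.4666 0.1418 0.0449] [-5.21 -0.84  4.74]
tcp tray [-0.0858 -0.0007]
side cap [-0.0555  0.0725] 0.0657 58
top cap [-0.0501 -0.0682] 0.0665 23
```

View pics/s3.png

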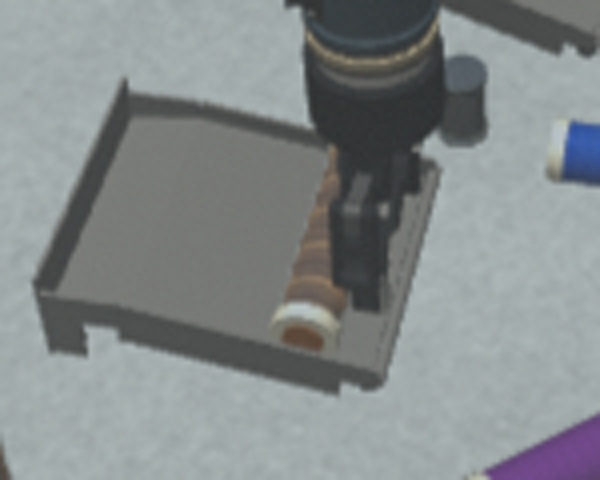

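The tube is moving squarely with the fingers: caps are at tray x of about -53, and the fingers predict -55. The contact force is about 7 N (5 back, 5 up), which fits friction at the rolling contact, since the tips are well above the deck. I'll continue.

Emit:
move_arm(
  plan=[
    [[0, 0, 0, 0.03, 0, -0.005, 0], [0, 0, 0, 0.06, 0, -0.01, 0], [0, 0, 0, 0.09, 0, -0.016, 0], [0, 0, 0, 0.12, 0, -0.021, 0], [0, 0, 0, 0.15, 0, -0.026, 0], [0, 0, 0, 0.18, 0, -0.032, 0], [0, 0, 0, 0.21, 0, -0.037, 0], [0, 0, 0, 0.24, 0, -0.042, 0]],
  ],
)

```text
t: 10.3
tcp_pos: [0.4897, 0.1472, 0.0491]
tool_rot: [0.993, 0.114, -0.004, -0.0]
force: [-6.3, -1.7, 5.1]
finger_gap: 1.001
```

Emit:
move_arm(
  plan=[
    [[0, 0, 0, 0.03, 0, -0.005, 0], [0, 0, 0, 0.06, 0, -0.01, 0], [0, 0, 0, 0.09, 0, -0.016, 0], [0, 0, 0, 0.12, 0, -0.021, 0], [0, 0, 0, 0.15, 0, -0.026, 0], [0, 0, 0, 0.18, 0, -0.032, 0], [0, 0, 0, 0.21, 0, -0.037, 0], [0, 0, 0, 0.24, 0, -0.042, 0]],
  ],
)

```text
t: 11.3
tcp_pos: [0.513, 0.1526, 0.0533]
tool_rot: [0.993, 0.114, -0.004, -0.0]
force: [-8.1, -1.9, 6.0]
finger_gap: 1.004
```

Emit:
move_arm(
  plan=[
    [[0, 0, 0, 0.03, 0, -0.005, 0], [0, 0, 0, 0.06, 0, -0.01, 0], [0, 0, 0, 0.09, 0, -0.016, 0], [0, 0, 0, 0.12, 0, -0.021, 0], [0, 0, 0, 0.15, 0, -0.026, 0], [0, 0, 0, 0.18, 0, -0.032, 0], [0, 0, 0, 0.21, 0, -0.037, 0], [0, 0, 0, 0.24, 0, -0.042, 0]],
  ],
)

```text
t: 12.3
tcp_pos: [0.5365, 0.1581, 0.0574]
tool_rot: [0.993, 0.114, -0.004, -0.0]
force: [-6.3, -1.4, 7.0]
finger_gap: 1.0
```

```bash
python3 chk.py s4
```

```text
12.3 [0.5365 0.1581 0.0574] [-6.35 -1.43  7.01]
tcp tray [-0.0141 -0.0008]
side cap [0.0161 0.0725] 0.076 60
top cap [ 0.0227 -0.0688] 0.0789 20
```

View pics/s4.png

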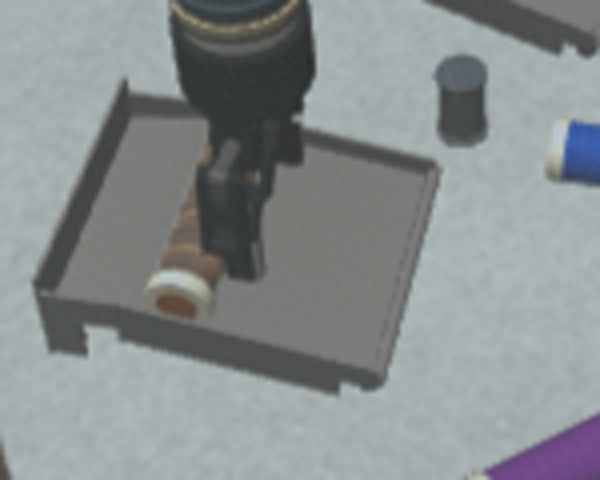

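The tube is still square and in contact at tray x of about 18, with the crest at 50. I'll do one more call at the same pace, then slow down over the crest.

Emit:
move_arm(
  plan=[
    [[0, 0, 0, 0.03, 0, -0.005, 0], [0, 0, 0, 0.06, 0, -0.01, 0], [0, 0, 0, 0.09, 0, -0.016, 0], [0, 0, 0, 0.12, 0, -0.021, 0], [0, 0, 0, 0.15, 0, -0.026, 0], [0, 0, 0, 0.18, 0, -0.032, 0], [0, 0, 0, 0.21, 0, -0.037, 0], [0, 0, 0, 0.24, 0, -0.042, 0]],
  ],
)

```text
t: 13.4
tcp_pos: [0.5601, 0.1635, 0.0616]
tool_rot: [0.993, 0.114, -0.003, 0.0]
force: [-7.0, -1.8, 4.9]
finger_gap: 1.0
```

Emit:
move_arm(
  plan=[
    [[0, 0, 0, 0.02, 0, -0.003, 0], [0, 0, 0, 0.04, 0, -0.005, 0], [0, 0, 0, 0.06, 0, -0.007, 0], [0, 0, 0, 0.08, 0, -0.008, 0], [0, 0, 0, 0.1, 0, -0.008, 0], [0, 0, 0, 0.12, 0, -0.008, 0], [0, 0, 0, 0.14, 0, -0.006, 0], [0, 0, 0, 0.16, 0, -0.004, 0]],
  ],
)

```text
t: 14.4
tcp_pos: [0.5792, 0.1674, 0.0622]
tool_rot: [0.993, 0.114, 0.0, -0.0]
force: [-0.1, 0.1, -0.2]
finger_gap: 1.001
```

```bash
python3 chk.py s5
```

```text
14.4 [0.5792 0.1674 0.0622] [-0.07  0.15 -0.16]
tcp tray [ 0.0296 -0.0014]
side cap [0.0731 0.0497] 0.0777 6
side cap [0.0734 0.0726] 0.0786 60
top cap [ 0.075  -0.0685] 0.0808 30
```

View pics/s5.png

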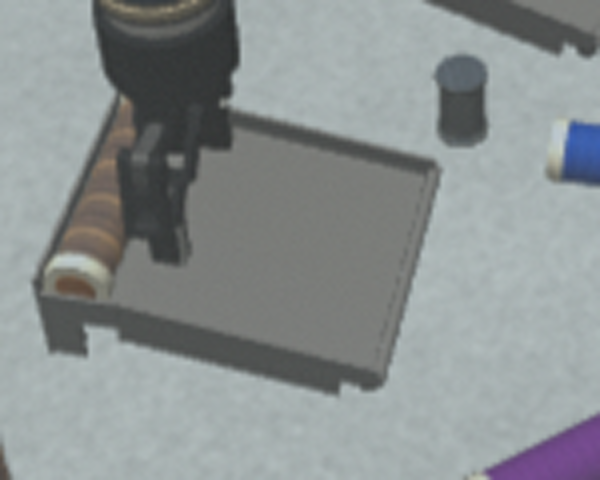

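The tube is seated against the back stop, with both caps at tray x 73–75 (the rest is at 74), and the force has dropped to zero. I'll withdraw back and up.

Emit:
move_arm(
  plan=[
    [[0, 0, 0, -0.06, 0, 0, 0], [0, 0, 0, -0.15, 0, -0.03, 0], [0, 0, 0, -0.25, 0, -0.1, 0], [0, 0, 0, -0.35, 0, -0.25, 0], [0, 0, 0, -0.45, 0, -0.45, 0], [0, 0, 0, -0.52, 0, -0.65, 0], [0, 0, 0, -0.58, 0, -0.85, 0], [0, 0, 0, -0.6, 0, -1, 0]],
  ],
)

```text
t: 15.5
tcp_pos: [0.5198, 0.1536, 0.1641]
tool_rot: [0.993, 0.114, 0.001, -0.0]
force: [-0.3, -0.4, -0.3]
finger_gap: 0.999
```

Emit:
move_arm(
  plan=[
    [[0, 0, 0, -0.12, 0.12, 0, 0], [0, 0, 0, -0.25, 0.25, 0, 0], [0, 0, 0, -0.37, 0.4, 0, 0], [0, 0, 0, -0.45, 0.55, 0, 0], [0, 0, 0, -0.5, 0.7, 0, 0], [0, 0, 0, -0.5, 0.83, 0, 0], [0, 0, 0, -0.5, 0.9, 0, 0], [0, 0, 0, -0.5, 0.9, 0, 0]],
  ],
)

```text
t: 16.5
tcp_pos: [0.4926, 0.0543, 0.1622]
tool_rot: [0.994, 0.114, 0.0, -0.0]
force: [0.4, 0.4, -0.5]
finger_gap: 0.999
```

```bash
python3 chk.py s6
python3 - <<'E'
from station import snapshot
import cv2
cv2.imwrite("pics/s7.png",snapshot("side")["img"][:,:,::-1])
E
```

```text
16.5 [0.4926 0.0543 0.1622] [ 0.35  0.43 -0.54]
tcp tray [-0.0803 -0.0919]
side cap [ 0.0726 -0.066 ] 0.0777 40
side cap [0.0745 0.0728] 0.0783 47
top cap [ 0.075  -0.0683] 0.0816 31
top cap [0.0755 0.0726] 0.0813 35
```

View pics/s7.png

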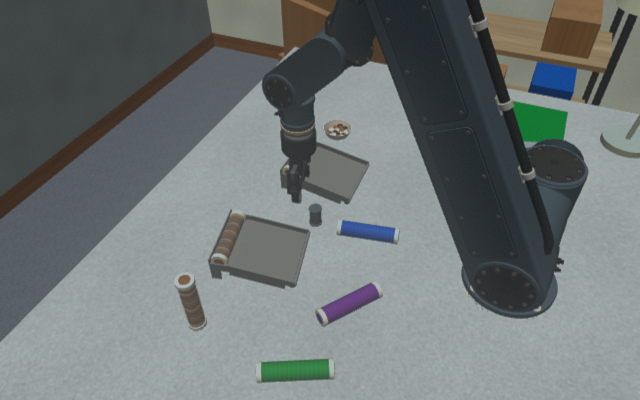

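The side view shows the tube at (229,237), square in its rest. The spool (315,213), upright tube (190,300) and the other objects look unmoved, and the hand at (296,190) is clear.

```bash
python3 -c "
from station import manip; print(manip.sign_off())"
```

```text
the job is handed in; nothing more can be done
None
```

The low tube now lies in its rest against the back stop, and I handed the job in at about 16.6 s of the 38 s allowed. I pushed it with both open fingertips behind it, at about 24 mm/s up the slope and 16 mm/s over the crest. It was never gripped or lifted. Past the crest it rolled the last stretch to the stop by itself, ahead of the fingers.

**Final position:** both end caps measure 73–75.5 mm along the tray, against 74 mm for the rest. The tube is square to within about 2 mm.

**Hand and surroundings:** the hand is raised and clear, with no contact force. In the last side picture the other objects look unmoved. The resting tube in the other tray is mostly hidden there behind the hand, which stayed well above that tray.

**Where readings differed from what I expected:**
- **Push force:** it was about 6–10 N in the readings between moves, more than the tube's weight alone would need. I put that down to friction at the rolling contact, and it is well under the limits.
- **Cap heights:** they read about 2–4 mm high in the top view, roughly the accuracy of the camera calibration.

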